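Stop the station and push its guard window up to the marker

TASK

Press the red stop button, and only then push the station's clear guard window up from beneath its yellow lip until the lip is level with the orange marker on the upright. Use closed fingertips or the outside of the fingers: do not grip the lip, and leave the oil bottle, the screwdriver and the workpiece where they are. Then take the hand away; the window stays where it is left.

Things in the scene. Friction and masses are not known exactly. Their poses are not given: they have to be found in the camera images.
- station: Fixed bench drilling station: green base plate 260 (x) x 420 (y) x 20 mm with a vise and motor box, and at its front two aluminium uprights 26 mm square, 480 mm high, 340 mm apart, with a crossbeam at 472 mm. Origin: underside, 110 mm behind the base's front edge, 90 mm behind the uprights' axes. z up; its front looks along its own -x (to the robot), y runs along the lip; turned about z.
- window (a joint): Height in m of the guard window above its lowest place (0 to 0.18, up is positive; starts at 0 to 0.03). A clear pane in a steel frame, 300 mm wide, 131 mm high, sliding straight up and down before the uprights. Counterweights hidden in the uprights balance it: it stays where it is left and takes about 1 to 7 N to move.
- lip_under (a point): Yellow ledge on the window's lower edge, moving with it: 45 mm deep (x), 280 mm wide (y), 10 mm thick, standing out from the pane to the robot. On top lies a yellow tread 4 mm thick, set 8 mm back from the front edge. The point: centre of its underside. Axes as the station's. Underside 150 mm above the table at window 0. Nothing stands beneath it; under the pane is a sill, its top 60 mm above the table.
- lip_front (a point): Middle of the lip's front edge, half-way through the yellow ledge (5 mm above its underside). This height is compared with the marker's.
- mark (a point): Orange marker clipped round the station's left upright (the +y one), 12 mm high, reaching 60 mm outwards (+y) from the upright's centre. The point is on the upright's axis, half-way up the marker. It is fixed at a height of 250 to 310 mm above the table, and never moves.
- stop_box: Grey box 80 x 80 x 50 mm, fixed on the table to the front left or front right of the station, with the stop button in a low yellow collar in the middle of its top. Origin: centre of its underside.
- stop_button (a joint): Travel of the red stop button in m: 0 is up, 0.006 fully down; a spring (5 N when fully down) brings it back. It counts as pressed beyond 0.004.
- stop_button_top (a point): Centre of the top face of the red button (40 mm across), which is pressed straight down.
- oil_bottle: White plastic bottle with red cap, 54 mm across, 130 mm high, standing loose on the table on the other side from the button. Origin: centre of its underside. Leave alone.
- screwdriver: Screwdriver with green handle, about 180 mm long, lying loose on the table in front of the station, across it. Leave alone.
- workpiece: Aluminium block 50 x 70 x 30 mm with a brass boss 20 mm high, lying loose in the vise behind the window. Origin: centre of its underside. Leave alone.

How it is judged:
On the way, in this order (a step that is already met when the one before it is completed fails the run):
1. the stop button is pressed while the window is still where it started (value of joint stop_button above 0.004 m and distance of lip_front from where it was at the start of the episode below 0.01 m).
2. the lip is level with the marker (z of lip_front in the frame of mark between -0.01 and 0.01 m), for 0.2 s.
At the end, for the whole second after the job is handed in: The lip's mid-height is within 10 mm of the marker's mid-height and the window is at rest, the stop button has sprung back, and the bottle, screwdriver and workpiece are within 30 mm of where they started (all of step 2 and velocity of joint window between -0.01 and 0.01 m/s and value of joint stop_button below 0.002 m and distance of each of oil_bottle, screwdriver, workpiece from where it was at the start of the episode below 0.03 m); the robot touches nothing.
It fails at once if the oil bottle is moved more than 30 mm or lifted (distance of oil_bottle from where it was at the start of the episode above 0.03 m).
It fails at once if the screwdriver is moved more than 30 mm or lifted (distance of screwdriver from where it was at the start of the episode above 0.03 m).
It fails at once if the workpiece is moved more than 30 mm or lifted (distance of workpiece from where it was at the start of the episode above 0.03 m).
It fails at once if the oil bottle is tipped (angle between oil_bottle's own z axis and vertical above 0.5 rad).
It fails at once if the lip is gripped, pressed from above and from below at once (contact force between the fingers and window_c0 above 2 N and contact force between the fingers and window_c1 above 2 N).
It also fails if it takes over 53 s, if anything falls off the work surface, if the arm or the gripper's body presses on something with over 40 N, if the wrist force passes 120 N, or if a joint passes its speed limit or range.

ROBOT

A 6-joint arm with a two-finger parallel gripper is mounted at the origin on the work surface. World frame = base frame: x ahead of the robot, y to its left, z up, the work surface at z = 0. Lengths are in m, angles in rad, forces in N, time in s.
With the tool pointing down it reaches from about 0.35 to 0.975 m from the base axis. Payload 4.9 kg.
Tool frame: the origin (TCP) lies at the very end of the fingers, on their centre line; the grasp point (between the pads) lies 19 mm behind it; z points along the fingers, y is the line along which they close (so a half turn about z gives the same grasp; the last joint's range is limited). The gripper opens to 85 mm and grips with 20 to 120 N. Pads are 22 mm wide; open, the fingers measure 114 mm over their backs; the gripper's body (76 mm by 85 mm) begins 54 mm behind the grasp point. The pads swing forward as they close: fully open they stand 13 mm farther back than shut.
Start: joints at [-1.32, 0.053, 1.613, -0, 1.476, -0.119], TCP at [0.226, -0.583, 0.207] pointing down, gripper open.
Joint ranges: [-3.01, 3.01], [-1.01, 2.22], [0.06, 2.58], [-1.02, 4.17], [0.09, 2.62], [-3.14, 3.14]. Speed limits (rad/s): [2.57, 2.57, 3.14, 3.14, 3.14, 3.14].

INTERFACE

Orientations are given as a unit quaternion [w, x, y, z].
In Python, from plant import manip gives the robot as it stands.
- The arm moves only by the tool move_arm, never from a script. Its argument "plan" is a list that holds one entry, the list of rows, each a list of 7 numbers: the shift along the tool's x, y, z as a fraction of full scale, then the turn, a rotation vector about the tool's x, y, z as a fraction of full scale, then the closure, from 0 (fully open) to 1 (shut). In form: [[[dx, dy, dz, wx, wy, wz, fingers], ...]]. A call has exactly 10 rows; each row shifts and turns the commanded pose from where the row before left it, along the tool's axes as they then stand; what a row does not reach is not made up. Full scale, the value 1, is 0.12 m for a shift and 0.15 rad for a turn. A row lasts 1/8 s, in which the tool goes at most 62.5 mm and 10.7 degrees, less where a joint would pass 70% of its speed; a pose out of reach is approached as far as the arm can. A call with a number of a shift or a turn outside -1 to 1 is refused whole. A call with a gripper value outside its range is refused whole. The fingers move at their own pace and stop on an object; the grip force is fixed at half the most. Time passes only in rows, so rows that do not move let the fingers close, or fill a call up. It gives the time, the measured TCP pose, the force, the opening and the grip force at its end, in the units of the state.
- manip.state(): the state, without advancing time (a new reading comes with each control period).
- manip.grab_frame(name): name is "side" or "top"; returns a dict with "pixels" (384x512x3 uint8, blue, green, red), "depth" (384x512 float32, m along the optical axis (not along the pixel's ray), 0 where there is no reading), "vfov" (degrees; the focal length in pixels is half the picture's height over the tangent of half this angle, whatever the lens; pixels are square), "cx", "cy" (the principal point, pixels), "view" (4x4, takes a point from world to camera coordinates). Camera axes: x right, y down, z forward; pixel columns grow to the right and rows downward; lengths in m; the calibration is good to about 2 mm. A picture is of the moment at which its call begins.
- manip.job_done(): hands the job in; it is judged then, once.
The state is a dict: "time": time; "joint_pos": joint angles; "joint_vel": joint speeds; "joint_efforts": joint torques, N m; "tool_pos": TCP position; "tool_rot": TCP orientation; "contact_force": force on the tool from outside, world axes, zero at the start; "ft_torque": the same for the moment, N m; "gripper_width": opening from 0.0 (shut) to 1.0 (fully open); "grasp_force": force on a finger pad.
Only numpy, scipy, OpenCV 4.12 (cv2) and the standard library are available. Lean on these libraries where they do the work, as an engineer would, in place of code of your own. Each camera call takes 0.05 s, during which the arm holds its last target. There are 200 camera calls.

## Working session

There is one attempt and no reset: what is moved stays moved. The work goes in short steps, Python scripts to look and compute and a tool call to move; the robot and the scene stay as the last step left them, time stands still between calls to the robot, and variables do not carry over. Pictures are saved under pics/ and viewed, at most 10 in all, crops included, and the job is handed in when it is done.

Besides the shell and the picture viewer there is one more tool, called after "Call:" by a JSON object that holds its "op" and its "data", one argument or row to a line. move_arm: Moves the arm, as the interface text tells. Its arguments: {"type":"object","properties":{"plan":{"type":"array"}},"required":["plan"]}

```bash
mkdir -p pics; cat > h.py <<'E'
import numpy as np, cv2
from plant import manip
def grab(n):
    f=manip.grab_frame(n); f['f']=f['pixels'].shape[0]/2/np.tan(np.radians(f['vfov'])/2); return f
def world(f):
    d=f['depth'].astype(float); v,u=np.mgrid[:d.shape[0],:d.shape[1]]
    P=np.stack([(u-f['cx'])/f['f']*d,(v-f['cy'])/f['f']*d,d,np.ones_like(d)],-1)
    return (P@np.linalg.inv(f['view']).T)[...,:3]
E
python3 - <<'E'
from h import *
print(manip.state())
ims=[]
for n in('side','top'):
    f=grab(n); np.savez(n+'.npz',**f); ims.append(f['pixels'])
    print(n,f['f'],f['cx'],f['cy'],np.linalg.inv(f['view']).round(3).tolist())
    cv2.imwrite(f'pics/{n}0.png',cv2.resize(f['pixels'],(800,600)))
E
```

```text
{'time': 0.0, 'joint_pos': array([-1.31998360e+00,  5.33957375e-02,  1.61427010e+00, -1.96765404e-05,
        1.47596563e+00, -1.19018555e-01]), 'joint_vel': array([-8.13867641e-04,  1.09508033e-03, -9.21101557e-05,  1.32849345e-03,
        1.46504120e-03, -1.74483239e-05]), 'joint_efforts': array([ 4.50918997e-04, -3.93680906e+01, -3.70178533e+01, -1.34038405e-04,
        6.99764933e-03,  1.17621505e-05]), 'tool_pos': array([ 0.22573183, -0.58211084,  0.20545322]), 'tool_rot': array([-1.01654696e-03,  9.82951081e-01,  1.83864442e-01, -7.68990257e-05]), 'contact_force': array([ 0.14788599, -0.17908491, -0.01901619]), 'ft_torque': array([ 0.04776497, -0.04315152,  0.03248686]), 'grasp_force': 0.0, 'gripper_width': 0.9999174324058085}
side 473.252281424277 264.5807291111694 191.77485109451473 [[-0.723, -0.404, 0.56, -0.029], [-0.69, 0.433, -0.58, 0.693], [-0.008, -0.806, -0.592, 0.875], [0.0, 0.0, 0.0, 1.0]]
top 360.1162111624743 252.1924026629536 192.69766617303503 [[0.099, -0.968, 0.231, 0.362], [-0.995, -0.097, 0.022, -0.01], [0.001, -0.232, -0.973, 1.293], [0.0, 0.0, 0.0, 1.0]]
```

View pics/side0.png

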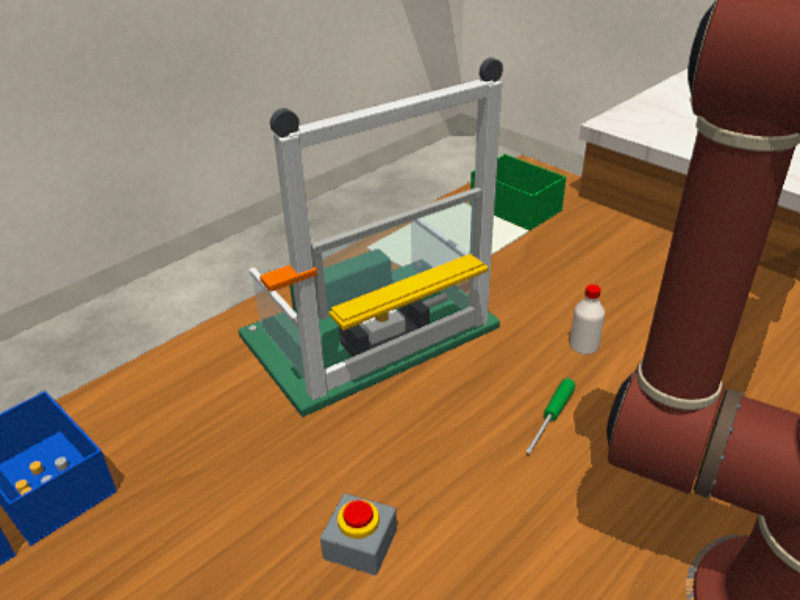

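View pics/top0.png

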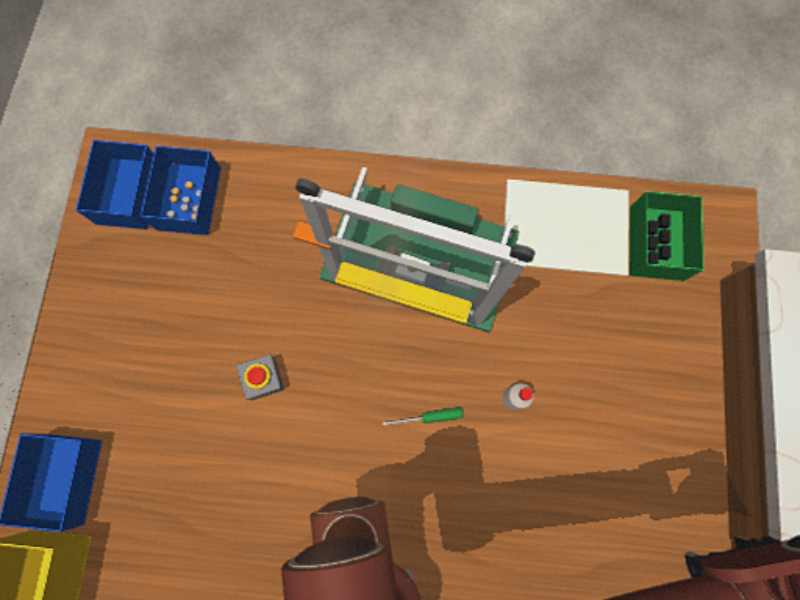

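```bash
cat > m.py <<'E'
from h import *
R={'red':((0,150,80),(8,255,255)),'orange':((9,150,120),(19,255,255)),'yellow':((20,120,90),(34,255,255)),'green':((40,80,40),(85,255,255))}
def meas(names=('side','top'),live=False):
  for n in names:
    f=grab(n) if live else dict(np.load(n+'.npz')); W=world(f); hsv=cv2.cvtColor(f['pixels'],cv2.COLOR_BGR2HSV)
    for c,(a,b) in R.items():
        k,l,s,ce=cv2.connectedComponentsWithStats(cv2.inRange(hsv,a,b))
        for i in range(1,k):
            if s[i,4]<25: continue
            P=W[(l==i)&(f['depth']>0)]
            if len(P): print(n,c,s[i].tolist(),ce[i].round(1),'med',np.median(P,0).round(3),'5%',np.percentile(P,5,0).round(3),'95%',np.percentile(P,95,0).round(3))
if __name__=='__main__': meas()
E
python3 m.py
```

```text
side red [450, 0, 62, 48, 2023] [483.1  21.2] med [0.19  0.073 0.695] 5% [0.159 0.053 0.676] 95% [0.22  0.086 0.714]
side red [375, 182, 10, 9, 76] [379.2 186. ] med [ 0.469 -0.269  0.129] 5% [ 0.46  -0.282  0.118] 95% [ 0.48  -0.262  0.133]
side red [392, 239, 70, 64, 1802] [423.7 274.9] med [0.169 0.097 0.278] 5% [0.13  0.069 0.252] 95% [0.214 0.115 0.3  ]
side red [460, 254, 52, 71, 2092] [488.9 288.3] med [0.077 0.059 0.283] 5% [0.039 0.008 0.252] 95% [0.109 0.08  0.299]
side red [220, 320, 19, 18, 250] [228.8 328.3] med [0.456 0.3   0.072] 5% [0.441 0.284 0.067] 95% [0.473 0.316 0.074]
side red [445, 360, 20, 24, 349] [453.8 373.7] med [0.081 0.038 0.013] 5% [0.063 0.016 0.01 ] 95% [0.097 0.057 0.02 ]
side orange [0, 99, 442, 285, 60228] [238.8 289.9] med [0.579 0.192 0.001] 5% [ 0.241 -0.527 -0.002] 95% [0.948 0.546 0.004]
side orange [282, 117, 19, 10, 44] [293.3 121.4] med [ 1.038e+00 -5.770e-01  1.000e-03] 5% [ 1.025 -0.614 -0.002] 95% [ 1.044 -0.527  0.005]
side orange [167, 170, 36, 27, 383] [182. 179.] med [0.718 0.184 0.272] 5% [ 0.699 -0.007 -0.   ] 95% [1.015 0.215 0.2
[... 3541 characters left out ...]
.1] med [0.828 0.095 0.019] 5% [0.8   0.055 0.014] 95% [0.851 0.128 0.023]
top green [324, 147, 8, 10, 41] [327.7 152. ] med [ 0.848 -0.248  0.018] 5% [ 0.833 -0.256  0.014] 95% [ 0.868 -0.238  0.021]
top green [257, 150, 59, 31, 739] [288.5 165. ] med [ 0.785 -0.111  0.019] 5% [ 0.746 -0.189  0.015] 95% [ 0.821 -0.012  0.023]
top green [205, 169, 9, 12, 47] [208.5 175.9] med [0.711 0.187 0.018] 5% [0.701 0.171 0.011] 95% [0.731 0.196 0.022]
top green [299, 196, 19, 16, 93] [310.  205.9] med [ 0.633 -0.199  0.018] 5% [ 0.621 -0.214  0.011] 95% [ 0.666 -0.158  0.023]
top green [270, 261, 26, 10, 173] [283.  265.3] med [ 0.418 -0.113  0.022] 5% [ 0.404 -0.151  0.016] 95% [ 0.432 -0.075  0.027]
```

The side view (in 512x384 px) shows the stop button at (229,328), the marker at (182,179), the lip at (259,186) and the bottle cap at (379,186). The screwdriver is at (358,255), and the top view agrees. The button top is about (0.458, 0.299, 0.072), and the sizes fit. I'll move towards the button with a high arc that passes over the bottle.

Call:
{"op": "move_arm", "data": {
  "plan": [
    [[0.4,-0.19,-0.18,0,0,0,1],[0.4,-0.19,-0.18,0,0,0,1],[0.4,-0.19,-0.18,0,0,0,1],[0.4,-0.19,-0.18,0,0,0,1],[0.4,-0.19,-0.18,0,0,0,1],[0.4,-0.19,-0.18,0,0,0,1],[0.2,-0.44,0,0,0,0,1],[0.2,-0.44,0,0,0,0,1],[0.2,-0.44,0,0,0,0,1],[0.2,-0.44,0,0,0,0,1]]
  ]
}}

```text
time: 1.35
tool_pos: [0.4578, -0.1176, 0.3358]
tool_rot: [-0.0, 0.983, 0.184, -0.0]
contact_force: [-0.1, 0.5, 0.1]
gripper_width: 0.002
grasp_force: 0.0
```

```bash
cat > st.py <<'E'
from h import *
import json,sys
from scipy.spatial.transform import Rotation as Ro
s=manip.state(); w=s['tool_rot']; R=Ro.from_quat([w[1],w[2],w[3],w[0]])
open('log.txt','a').write(json.dumps([s['joint_pos'].tolist(),s['tool_pos'].tolist(),w.tolist()])+'\n')
print(s['time'],'q',s['joint_pos'].round(3),'p',s['tool_pos'].round(4),'F',s['contact_force'].round(1),'w',s['gripper_width'])
print(R.as_matrix().round(3).tolist())
if len(sys.argv)>1:
    t=np.array(eval(sys.argv[1])); print('shift to target /0.12:',(R.inv().apply(t-s['tool_pos'])/.12).round(3))
E
python3 st.py '(.458,.299,.12)'
python3 - <<'E'
from h import *
import numpy as np
# lip long axis, marker planes
for n in('side','top'):
    f=dict(np.load(n+'.npz')); W=world(f); hsv=cv2.cvtColor(f['pixels'],cv2.COLOR_BGR2HSV)
    k,l,s,ce=cv2.connectedComponentsWithStats(cv2.inRange(hsv,(20,120,90),(34,255,255)))
    i=[j for j in range(1,k) if s[j,4]>1000 and s[j,0]>100][0]
    P=W[l==i]; P=P[(P[:,2]>.17)&(P[:,2]<.2)]
    (c,wh,a)=cv2.minAreaRect(P[:,:2].astype(np.float32)); print(n,'lip rect',c,wh,a,cv2.boxPoints((c,wh,a)).round(3).tolist())
    print('z hist',np.histogram(P[:,2],np.arange(.17,.2,.002)))
    m=cv2.inRange(hsv,(5,180,150),(14,255,255))>0
    Q=W[m&(W[...,2]>.23)&(W[...,2]<.32)&(W[...,0]>.6)&(W[...,0]<.8)&(W[...,1]>.1)&(W[...,1]<.3)]
    print(n,'mark n',len(Q),Q.min(0).round(3),Q.max(0).round(3),np.histogram(Q[:,2],np.arange(.25,.30,.002)))
E
```

```text
1.35 q [-0.409 -0.361  1.771  0.     1.732  0.792] p [ 0.4578 -0.1176  0.3358] F [-0.1  0.5  0.1] w 0.0015328628379415988
[[0.933, 0.361, -0.0], [0.361, -0.933, 0.0], [-0.0, -0.0, -1.0]]
shift to target /0.12: [ 1.256 -3.236  1.799]
side lip rect (0.6478881239891052, -0.0010340958833694458) (0.2801611125469208, 0.05268244072794914) 77.3966064453125 [[0.5920000076293945, -0.13199999928474426], [0.6430000066757202, -0.14300000667572021], [0.7039999961853027, 0.12999999523162842], [0.652999997138977, 0.14100000262260437]]
z hist (array([  0,   0,   0,   4,  30,  54,  67,  98, 164, 226, 479, 380,  67,
         0]), array([0.17 , 0.172, 0.174, 0.176, 0.178, 0.18 , 0.182, 0.184, 0.186,
       0.188, 0.19 , 0.192, 0.194, 0.196, 0.198]))
side mark n 156 [0.697 0.145 0.264] [0.742 0.219 0.277] (array([ 0,  0,  0,  0,  0,  0,  0,  1,  0,  7, 18, 72, 56,  2,  0,  0,  0,
        0,  0,  0,  0,  0,  0,  0]), array([0.25 , 0.252, 0.254, 0.256, 0.258, 0.26 , 0.262, 0.264, 0.266,
       0.268, 0.27 , 0.272, 0.274, 0.276, 0.278, 0.28 , 0.282, 0.284,
       0.286, 0.288, 0.29 , 0.292, 0.294, 0.296, 0.
[... 179 characters left out ...]
0195503235, -0.1420000046491623], [0.7009999752044678, 0.13300000131130219], [0.6549999713897705, 0.14300000667572021]]
z hist (array([  0,   1,   0,   5,   9,  17,  58, 104, 242, 356, 325, 134,  26,
         3]), array([0.17 , 0.172, 0.174, 0.176, 0.178, 0.18 , 0.182, 0.184, 0.186,
       0.188, 0.19 , 0.192, 0.194, 0.196, 0.198]))
top mark n 133 [0.698 0.144 0.267] [0.744 0.218 0.278] (array([ 0,  0,  0,  0,  0,  0,  0,  0,  1,  9, 47, 50, 20,  6,  0,  0,  0,
        0,  0,  0,  0,  0,  0,  0]), array([0.25 , 0.252, 0.254, 0.256, 0.258, 0.26 , 0.262, 0.264, 0.266,
       0.268, 0.27 , 0.272, 0.274, 0.276, 0.278, 0.28 , 0.282, 0.284,
       0.286, 0.288, 0.29 , 0.292, 0.294, 0.296, 0.298]))
```

Call:
{"op": "move_arm", "data": {
  "plan": [
    [[0.14,-0.36,0.2,0,0,0,1],[0.14,-0.36,0.2,0,0,0,1],[0.14,-0.36,0.2,0,0,0,1],[0.14,-0.36,0.2,0,0,0,1],[0.14,-0.36,0.2,0,0,0,1],[0.14,-0.36,0.2,0,0,0,1],[0.14,-0.36,0.2,0,0,0,1],[0.14,-0.36,0.2,0,0,0,1],[0.14,-0.36,0.2,0,0,0,1],[0,0,0,0,0,0,1]]
  ]
}}

```text
time: 2.6
tool_pos: [0.4561, 0.299, 0.1169]
tool_rot: [0.001, 0.983, 0.186, -0.003]
contact_force: [-0.1, 0.8, -1.0]
gripper_width: -0.001
grasp_force: 0.0
```

```bash
python3 st.py '(.458,.299,.067)'
```

```text
2.6 q [ 0.444 -0.06   1.879  0.     1.329  1.641] p [0.4561 0.299  0.1169] F [-0.1  0.8 -1. ] w -0.000743323046808509
[[0.931, 0.365, -0.006], [0.365, -0.931, -0.002], [-0.006, 0.0, -1.0]]
shift to target /0.12: [0.017 0.006 0.416]
```

Call:
{"op": "move_arm", "data": {
  "plan": [
    [[0.01,0,0.09,0,0,0,1],[0,0,0.09,0,0,0,1],[0,0,0.09,0,0,0,1],[0,0,0.09,0,0,0,1],[0,0,0.012,0,0,0,1],[0,0,0.012,0,0,0,1],[0,0,0.012,0,0,0,1],[0,0,0.012,0,0,0,1],[0,0,0,0,0,0,1],[0,0,0,0,0,0,1]]
  ]
}}

```text
time: 3.85
tool_pos: [0.4598, 0.2982, 0.0715]
tool_rot: [-0.0, 0.983, 0.184, 0.0]
contact_force: [-0.8, -0.1, 0.1]
gripper_width: -0.003
grasp_force: 0.0
```

```bash
python3 st.py '(.458,.299,.067)'
```

```text
3.85 q [ 0.44  -0.006  1.908 -0.     1.239  1.64 ] p [0.4598 0.2982 0.0715] F [-0.8 -0.1  0.1] w -0.0032284688058474903
[[0.932, 0.361, 0.0], [0.361, -0.932, 0.0], [0.0, 0.0, -1.0]]
shift to target /0.12: [-0.011 -0.012  0.037]
```

Call:
{"op": "move_arm", "data": {
  "plan": [
    [[0,0,0.012,0,0,0,1],[0,0,0.012,0,0,0,1],[0,0,0.012,0,0,0,1],[0,0,0.012,0,0,0,1],[0,0,0,0,0,0,1],[0,0,0,0,0,0,1],[0,0,0,0,0,0,1],[0,0,0,0,0,0,1],[0,0,0,0,0,0,1],[0,0,0,0,0,0,1]]
  ]
}}

```text
time: 5.1
tool_pos: [0.4597, 0.2981, 0.0656]
tool_rot: [0.0, 0.983, 0.184, 0.0]
contact_force: [0.5, 0.2, 0.5]
gripper_width: 0.008
grasp_force: 0.0
```

Call:
{"op": "move_arm", "data": {
  "plan": [
    [[0,0,0.012,0,0,0,1],[0,0,0.012,0,0,0,1],[0,0,0.012,0,0,0,1],[0,0,0,0,0,0,1],[0,0,0,0,0,0,1],[0,0,0,0,0,0,1],[0,0,0,0,0,0,1],[0,0,0,0,0,0,1],[0,0,0,0,0,0,1],[0,0,0,0,0,0,1]]
  ]
}}

```text
time: 6.35
tool_pos: [0.4597, 0.2981, 0.0613]
tool_rot: [-0.0, 0.983, 0.184, 0.0]
contact_force: [-0.3, -0.6, -1.0]
gripper_width: -0.0
grasp_force: 0.0
```

```bash
python3 st.py '(.458,.299,.067)'; python3 - <<'E'
from h import *
f=grab('side'); cv2.imwrite('pics/b1.png',cv2.resize(f['pixels'][230:384,140:340],None,fx=4,fy=3.8))
E
```

```text
6.35 q [0.439 0.006 1.914 0.    1.221 1.64 ] p [0.4597 0.2981 0.0613] F [-0.3 -0.6 -1. ] w -0.0003335786056087792
[[0.932, 0.361, 0.0], [0.361, -0.932, 0.0], [0.0, -0.0, -1.0]]
shift to target /0.12: [-0.011 -0.012 -0.048]
```

View pics/b1.png

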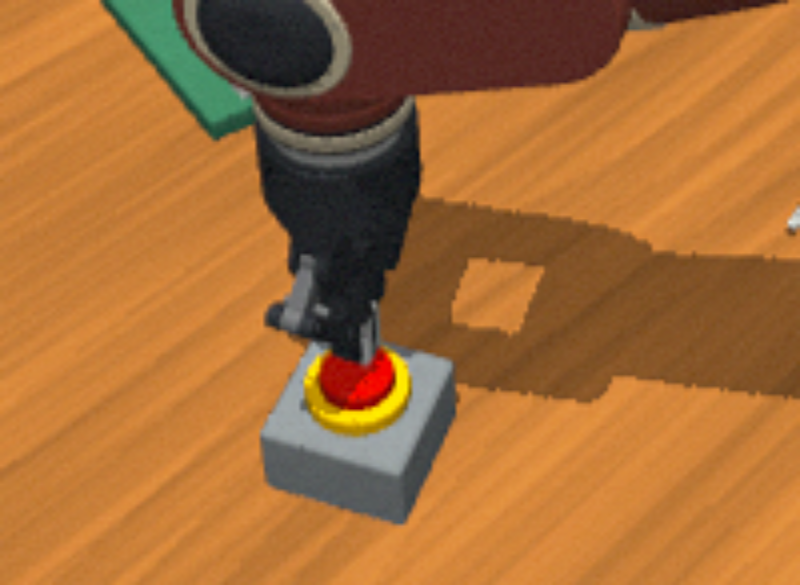

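The fingertip shows just above the button's far rim, at crop px (360,358), although the reported height is already below the button top. I'll compare the tip's real position with the reported TCP.

```bash
python3 - <<'E'
from h import *
t=manip.state()['tool_pos']
for n in('side','top'):
    f=grab(n); W=world(f); c=f['view']@np.r_[t,1]; u=f['f']*c[0]/c[2]+f['cx']; v=f['f']*c[1]/c[2]+f['cy']
    print(n,'tcp px',u,v,'crop',(u-140)*4,(v-230)*3.8)
    hsv=cv2.cvtColor(f['pixels'],cv2.COLOR_BGR2HSV)
    m=(cv2.inRange(hsv,(0,150,80),(8,255,255))>0)&(np.linalg.norm(W-[.458,.299,.07],axis=-1)<.04)
    if m.any(): print('red',m.sum(),np.median(W[m],0).round(4),np.percentile(W[m],[5,95],axis=0).round(3).tolist())
    g=(~m)&(hsv[...,1]<90)&(np.linalg.norm(W[...,:2]-t[:2],axis=-1)<.035)&(W[...,2]>.064)&(W[...,2]<.11)
    P=W[g]; 
    if len(P):
        for a in np.arange(.064,.11,.006):
            q=P[(P[:,2]>=a)&(P[:,2]<a+.006)]
            if len(q): print(round(a,3),len(q),q.mean(0).round(4),q[:,:2].min(0).round(3),q[:,:2].max(0).round(3))
E
```

```text
side tcp px 228.59459491158862 329.9444592937614 crop 354.37837964635446 379.7889453162932
red 199 [0.4528 0.3036 0.0722] [[0.441, 0.285, 0.067], [0.47, 0.316, 0.075]]
0.088 7 [0.4498 0.2974 0.0909] [0.448 0.289] [0.452 0.301]
0.094 16 [0.4503 0.2999 0.0972] [0.445 0.289] [0.461 0.31 ]
0.1 21 [0.4512 0.301  0.1031] [0.447 0.288] [0.46  0.311]
0.106 10 [0.4503 0.3041 0.1078] [0.447 0.289] [0.457 0.31 ]
top tcp px 164.58168287718917 240.18269711815805 crop 98.32673150875667 38.694249049000575
red 10 [0.4571 0.285  0.0721] [[0.451, 0.283, 0.067], [0.461, 0.289, 0.087]]
```

Call:
{"op": "move_arm", "data": {
  "plan": [
    [[0,0,0.012,0,0,0,1],[0,0,0.012,0,0,0,1],[0,0,0.012,0,0,0,1],[0,0,0,0,0,0,1],[0,0,0,0,0,0,1],[0,0,0,0,0,0,1],[0,0,0,0,0,0,1],[0,0,0,0,0,0,1],[0,0,0,0,0,0,1],[0,0,0,0,0,0,1]]
  ]
}}

```text
time: 7.75
tool_pos: [0.4597, 0.2981, 0.0569]
tool_rot: [-0.0, 0.983, 0.184, -0.0]
contact_force: [0.1, 0.3, 0.4]
gripper_width: 0.002
grasp_force: 0.0
```

```bash
python3 -c "
from h import *
print(np.mean([ (grab('side'),manip.state()['contact_force'])[1] for _ in range(3)],0))"
```

```text
[ 0.03090489 -0.32238508 -0.20432091]
```

Call:
{"op": "move_arm", "data": {
  "plan": [
    [[0,0,0.012,0,0,0,1],[0,0,0.012,0,0,0,1],[0,0,0.012,0,0,0,1],[0,0,0,0,0,0,1],[0,0,0,0,0,0,1],[0,0,0,0,0,0,1],[0,0,0,0,0,0,1],[0,0,0,0,0,0,1],[0,0,0,0,0,0,1],[0,0,0,0,0,0,1]]
  ]
}}

```text
time: 9.15
tool_pos: [0.4597, 0.2981, 0.0526]
tool_rot: [0.0, 0.983, 0.184, -0.0]
contact_force: [0.0, -0.2, -0.3]
gripper_width: 0.002
grasp_force: 0.0
```

```bash
python3 - <<'E'
from h import *
f=grab('side'); W=world(f)
cv2.imwrite('pics/b2.png',cv2.resize(f['pixels'][280:360,190:270],None,fx=7,fy=7,interpolation=cv2.INTER_CUBIC))
print(manip.state()['contact_force'], W[322:336:2,229].round(3).tolist())
E
```

```text
[ 0.50312707 -0.01121306  0.12659019] [[0.449, 0.304, 0.102], [0.448, 0.306, 0.098], [0.45, 0.304, 0.089], [0.456, 0.3, 0.073], [0.452, 0.303, 0.073], [0.448, 0.307, 0.073], [0.446, 0.309, 0.07]]
```

View pics/b2.png

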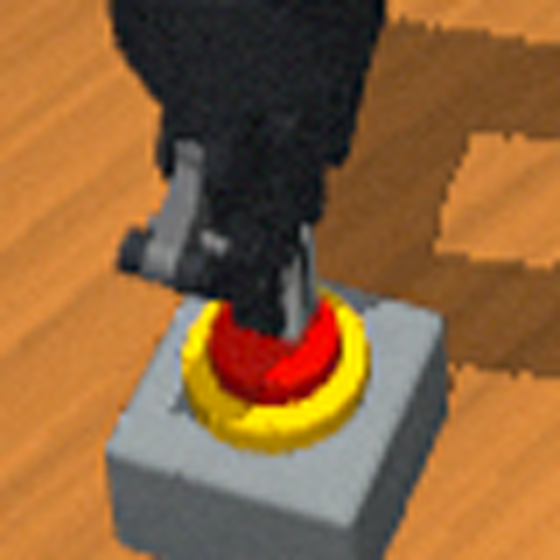

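The tip, at crop (285,338), is still about 10 mm above the button top, which measures 0.073. So the reported TCP reads roughly 25 mm lower than the fingertips really are. I'll keep going down gently until I feel contact.

Call:
{"op": "move_arm", "data": {
  "plan": [
    [[0,0,0.012,0,0,0,1],[0,0,0.012,0,0,0,1],[0,0,0.012,0,0,0,1],[0,0,0.012,0,0,0,1],[0,0,0.012,0,0,0,1],[0,0,0,0,0,0,1],[0,0,0,0,0,0,1],[0,0,0,0,0,0,1],[0,0,0,0,0,0,1],[0,0,0,0,0,0,1]]
  ]
}}

```text
time: 10.45
tool_pos: [0.4597, 0.2981, 0.0454]
tool_rot: [0.0, 0.983, 0.184, -0.0]
contact_force: [-1.4, -1.1, 2.1]
gripper_width: 0.001
grasp_force: 1.2
```

```bash
python3 - <<'E'
from h import *
f=grab('side'); W=world(f)
print(manip.state()['contact_force'], W[322:340:2,229].round(3).tolist())
E
```

```text
[-1.11817428 -0.62360969  1.73568406] [[0.448, 0.305, 0.103], [0.449, 0.305, 0.096], [0.449, 0.305, 0.09], [0.448, 0.306, 0.085], [0.454, 0.302, 0.07], [0.45, 0.305, 0.07], [0.446, 0.309, 0.07], [0.445, 0.311, 0.067], [0.445, 0.311, 0.061]]
```

Call:
{"op": "move_arm", "data": {
  "plan": [
    [[0,0,0.01,0,0,0,1],[0,0,0.01,0,0,0,1],[0,0,0.01,0,0,0,1],[0,0,0,0,0,0,1],[0,0,0,0,0,0,1],[0,0,0,0,0,0,1],[0,0,0,0,0,0,1],[0,0,0,0,0,0,1],[0,0,0,0,0,0,1],[0,0,0,0,0,0,1]]
  ]
}}

```text
time: 11.75
tool_pos: [0.4598, 0.2982, 0.0419]
tool_rot: [-0.0, 0.983, 0.184, 0.0]
contact_force: [-1.3, -0.7, 4.3]
gripper_width: 0.006
grasp_force: 2.3
```

```bash
python3 - <<'E'
from h import *
f=grab('side'); W=world(f)
print(manip.state()['contact_force'], W[322:340:2,229].round(3).tolist())
E
```

```text
[-1.93822336 -0.9859186   4.38580867] [[0.448, 0.305, 0.103], [0.449, 0.304, 0.096], [0.45, 0.304, 0.088], [0.449, 0.305, 0.084], [0.448, 0.307, 0.08], [0.452, 0.304, 0.067], [0.447, 0.308, 0.069], [0.445, 0.31, 0.066], [0.446, 0.31, 0.059]]
```

Call:
{"op": "move_arm", "data": {
  "plan": [
    [[0,0,0.01,0,0,0,1],[0,0,0.01,0,0,0,1],[0,0,0,0,0,0,1],[0,0,0,0,0,0,1],[0,0,0,0,0,0,1],[0,0,0,0,0,0,1],[0,0,0,0,0,0,1],[0,0,0,0,0,0,1],[0,0,0,0,0,0,1],[0,0,0,0,0,0,1]]
  ]
}}

```text
time: 13.05
tool_pos: [0.4599, 0.2982, 0.0413]
tool_rot: [0.0, 0.983, 0.184, -0.0]
contact_force: [-7.3, -3.1, 15.4]
gripper_width: 0.002
grasp_force: 7.3
```

```bash
python3 - <<'E'
from h import *
f=grab('side'); W=world(f)
print(manip.state()['contact_force'], W[322:340:2,229].round(3).tolist())
E
```

```text
[-5.66222281 -3.11687956 14.56615743] [[0.45, 0.303, 0.1], [0.449, 0.305, 0.096], [0.449, 0.305, 0.09], [0.448, 0.306, 0.086], [0.448, 0.306, 0.079], [0.453, 0.303, 0.065], [0.447, 0.308, 0.069], [0.446, 0.309, 0.065], [0.444, 0.311, 0.062]]
```

The button bottomed at 15 N, so it has been pressed. I'll retract, turn the hand to the station's heading and start tilting it forward.

Call:
{"op": "move_arm", "data": {
  "plan": [
    [[0,0,-0.42,0,0,0,1],[0,0,-0.42,0,0,0.98,1],[0,0,-0.42,0,0,0.98,1],[0,0,-0.42,0,0,0.98,1],[0,0,-0.2,0,0,0.98,1],[0,0,0,0,1,0,1],[0,0,0,0,1,0,1],[0,0,0,0,1,0,1],[0,0,0,0,1,0,1],[0,0,0,0,1,0,1]]
  ]
}}

```text
time: 14.35
tool_pos: [0.4596, 0.2985, 0.2649]
tool_rot: [0.039, 0.924, -0.101, 0.367]
contact_force: [0.1, -0.0, -0.6]
gripper_width: -0.001
grasp_force: 0.0
```

```bash
python3 st.py; cat > fit.py <<'E'
import json,numpy as np
from scipy.optimize import least_squares
from scipy.spatial.transform import Rotation as Ro
D=[json.loads(l) for l in open('log.txt')]
D.append([[-1.3199836,.0533957,1.6142701,0,1.47596563,-.119018],[.22573,-.58211,.20545],[-.001,.98295,.18386,0]])
# per-sample: j1 axis plane; model Rz(q1) Ry(q2) L2 Ry(q3) [a3,d4] Rz(q4) Ry(q5) L
def fk(q,x):
    a1,d1,L2,a3,d4,L6,y0,o1=x
    ry=lambda a:Ro.from_euler('y',a); rz=lambda a:Ro.from_euler('z',a)
    R=rz(q[0]+o1); p=R.apply([a1,y0,d1]); R=R*ry(q[1]); p=p+R.apply([0,0,L2]); R=R*ry(q[2]); p=p+R.apply([a3,0,d4])
    R=R*rz(q[3])*ry(q[4]); return p+R.apply([0,0,L6]),R
def res(x):
    o=[]
    for q,p,w in D:
        P,R=fk(q,x); Z=Ro.from_quat([w[1],w[2],w[3],w[0]]).apply([0,0,1])
        o+=list((P-p)*10)+list(R.apply([0,0,1])-Z)
    return np.array(o+list(.003*(x-[0,.3,.4,0,.4,.25,0,0])))
if __name__=='__main__':
    r=least_squares(res,[0,.3,.4,0,.4,.25,0,0]); print(r.x.round(4)); print((res(r.x)[:6*len(D)].reshape(-1,6)).round(3)); np.save('x.npy',r.x)
E
python3 fit.py
```

```text
14.35 q [ 0.755 -0.436  2.077 -0.68   1.118  2.729] p [0.4596 0.2985 0.2649] F [ 0.1 -0.  -0.6] w -0.00069857858157273
[[0.711, -0.215, 0.669], [-0.157, -0.977, -0.146], [0.685, -0.001, -0.728]]
[-0.      0.238   0.4264  0.0957  0.6099  0.3041  0.0742 -0.    ]
[[ 0.  0. -0.  0.  0.  0.]
 [ 0. -0. -0. -0.  0.  0.]
 [ 0. -0. -0.  0. -0.  0.]
 [ 0. -0. -0.  0. -0.  0.]
 [-0. -0.  0. -0. -0.  0.]
 [ 0.  0.  0. -0.  0.  0.]]
```

```bash
cat > ik.py <<'E'
from fit import *
x=np.load('x.npy'); lo=np.array([-3.01,-1.01,.06,-1.02,.09]);hi=np.array([3.01,2.22,2.58,4.17,2.62])
def ik(p,z,q0):
    r=least_squares(lambda q:np.r_[(fk(q,x)[0]-p)*10,fk(q,x)[1].apply([0,0,1])-z],np.clip(q0,lo+.01,hi-.01),bounds=(lo,hi)); return r.x,np.abs(r.fun).max()
def elb(q): # elbow z
    return x[1]+x[2]*np.cos(q[1])
if __name__=='__main__':
    yaw=-.216; h=np.array([np.cos(yaw),np.sin(yaw),0]); l=np.array([-h[1],h[0],0])
    q0=D[-2][0][:5]
    for s in(0,-.08,-.12):
      for deg in(0,15,25,35,45):
        t=np.radians(deg); z=h*np.cos(t)-np.array([0,0,np.sin(t)])
        for tz in(.15,.25):
          lip=np.array([.648,0,0])+s*l   # lip centre, true tip there
          p=lip+[0,0,tz]+.0245*z
          out=[]
          for st in(q0,[-.1,-.8,2.4,-.5,.6],[-.1,-.5,2.4,3.1,.6],[-.1,-.8,2.4,1.5,.6]):
            q,e=ik(p,z,np.array(st,float))
            if e<.003: out.append(q.round(2).tolist())
          print(s,deg,tz,out)
E
python3 ik.py
```

```text
0 0 0.15 [[-0.04, 0.07, 2.33, 3.38, 0.84], [-0.04, 0.07, 2.33, 3.38, 0.84]]
0 0 0.25 [[-0.04, -0.22, 2.35, 3.47, 0.58], [-0.04, -0.22, 2.35, 3.47, 0.58]]
0 15 0.15 [[-0.04, -0.12, 2.33, 3.58, 0.4], [-0.04, -0.12, 2.33, 3.58, 0.4]]
0 15 0.25 [[-0.04, -0.36, 2.31, 4.12, 0.2], [-0.04, -0.36, 2.31, 4.12, 0.2]]
0 25 0.15 []
0 25 0.25 [[-0.05, -0.39, 2.24, -0.78, 0.21], [-0.05, -0.39, 2.24, -0.78, 0.21], [-0.05, -0.39, 2.24, -0.78, 0.21]]
0 35 0.15 [[-0.06, -0.22, 2.22, -0.62, 0.22], [-0.06, -0.22, 2.22, -0.62, 0.22], [-0.06, -0.22, 2.22, -0.62, 0.22]]
0 35 0.25 [[-0.06, -0.37, 2.16, -0.32, 0.42], [-0.06, -0.37, 2.16, -0.32, 0.42], [-0.06, -0.37, 2.16, -0.32, 0.42]]
0 45 0.15 [[-0.07, -0.2, 2.14, -0.25, 0.44], [-0.07, -0.2, 2.14, -0.25, 0.44], [-0.07, -0.2, 2.14, -0.25, 0.44]]
0 45 0.25 [[-0.07, -0.32, 2.06, -0.17, 0.63], [-0.07, -0.32, 2.06, -0.17, 0.63], [-0.07, -0.32, 2.06, -0.17, 0.63]]
-0.08 0 0.15 [[-0.26, 0.02, 2.38, 3.08, 0.83], [-0.26, 0.02, 2.38, 3.08, 0.83]]
-0.08 0 0.25 [[-0.26, -0.29, 2.4, 3.06, 0.54], [-0.26, -0.29, 2.4, 3.06, 0.54]]
-0.08 15 0.15 [[-0.26, -0.18, 2.38, 3.03, 
[... 1574 characters left out ...]
, [-0.36, -0.47, 2.3, 0.65, 0.22], [-0.36, -0.47, 2.3, 0.65, 0.22], [-0.36, -0.47, 2.3, 0.65, 0.22]]
-0.12 35 0.15 [[-0.35, -0.29, 2.28, 0.53, 0.22], [-0.35, -0.29, 2.28, 0.53, 0.22], [-0.35, -0.29, 2.28, 0.53, 0.22], [-0.35, -0.29, 2.28, 0.53, 0.22]]
-0.12 35 0.25 [[-0.35, -0.44, 2.21, 0.27, 0.43], [-0.35, -0.44, 2.21, 0.27, 0.43], [-0.35, -0.44, 2.21, 0.27, 0.43], [-0.35, -0.44, 2.21, 0.27, 0.43]]
-0.12 45 0.15 [[-0.34, -0.26, 2.19, 0.21, 0.44], [-0.34, -0.26, 2.19, 0.21, 0.44], [-0.34, -0.26, 2.19, 0.21, 0.44], [-0.34, -0.26, 2.19, 0.21, 0.44]]
-0.12 45 0.25 [[-0.34, -0.38, 2.1, 0.15, 0.64], [-0.34, -0.38, 2.1, 0.15, 0.64], [-0.34, -0.38, 2.1, 0.15, 0.64], [-0.34, -0.38, 2.1, 0.15, 0.64]]
```

```bash
python3 st.py '(.5626,-.0426,.115)'; python3 - <<'E'
from ik import *
yaw=-.216; h=np.array([np.cos(yaw),np.sin(yaw),0]); q=D[-2][0][:5]; q=D[-2][0][:5]
a=np.array([.4596,.2985,.2649]);b=np.array([.5626,-.0426,.115])
for t in np.linspace(0,1,8):
    d=np.radians(46.7); q,e=ik(a+t*(b-a),h*np.cos(d)-[0,0,np.sin(d)],q); print(q.round(2),round(e,4))
E
```

```text
14.35 q [ 0.755 -0.436  2.077 -0.68   1.118  2.729] p [0.4596 0.2985 0.2649] F [ 0.1 -0.  -0.6] w -0.00069857858157273
[[0.711, -0.215, 0.669], [-0.157, -0.977, -0.146], [0.685, -0.001, -0.728]]
shift to target /0.12: [0.202 2.593 1.9  ]
[ 0.76 -0.44  2.08 -0.68  1.12] 0.0
[ 0.64 -0.51  2.16 -0.65  1.04] 0.0
[ 0.51 -0.57  2.23 -0.6   0.95] 0.0
[ 0.37 -0.61  2.3  -0.53  0.86] 0.0
[ 0.23 -0.63  2.34 -0.44  0.77] 0.0
[ 0.08 -0.61  2.37 -0.32  0.67] 0.0
[-0.07 -0.57  2.38 -0.18  0.58] 0.0
[-0.2  -0.49  2.37 -0.02  0.5 ] 0.0
```

Call:
{"op": "move_arm", "data": {
  "plan": [
    [[0.02,0.29,0.21,0,0,0,1],[0.02,0.29,0.21,0,0,0,1],[0.02,0.29,0.21,0,0,0,1],[0.02,0.29,0.21,0,0,0,1],[0.02,0.29,0.21,0,0,0,1],[0.02,0.29,0.21,0,0,0,1],[0.02,0.29,0.21,0,0,0,1],[0.02,0.29,0.21,0,0,0,1],[0.02,0.28,0.21,0,0,0,1],[0,0,0,0,0.78,0,1]]
  ]
}}

```text
time: 15.6
tool_pos: [0.5597, -0.0467, 0.1142]
tool_rot: [0.047, 0.901, -0.101, 0.419]
contact_force: [-0.3, 0.2, -1.1]
gripper_width: -0.003
grasp_force: 0.0
```

```bash
python3 st.py; python3 - <<'E'
from h import *
t=manip.state()['tool_pos']
for n in('side','top'):
    f=grab(n); c=f['view']@np.r_[t,1]; u=f['f']*c[0]/c[2]+f['cx']; v=f['f']*c[1]/c[2]+f['cy']
    print(n,'tcp px',u,v); np.savez(n+'2.npz',**f)
    im=f['pixels'].copy(); u0,v0=(190,130) if n=='side' else (200,150)
    c=cv2.resize(im[v0:v0+150,u0:u0+200],None,fx=4,fy=4,interpolation=cv2.INTER_CUBIC); cv2.drawMarker(c,(int((u-u0)*4),int((v-v0)*4)),(255,0,255),0,14,1)
    cv2.imwrite(f'pics/{n}2.png',c)
E
```

```text
15.6 q [-0.21  -0.537  2.449 -0.028  0.359  1.606] p [ 0.5597 -0.0467  0.1142] F [-0.3  0.2 -1.1] w -0.0027655884757546057
[[0.628, -0.222, 0.746], [-0.143, -0.975, -0.169], [0.765, -0.0, -0.644]]
side tcp px 299.99323179756345 213.37383810570537
top tcp px 268.62828792646286 218.77629799019056
```

View pics/side2.png

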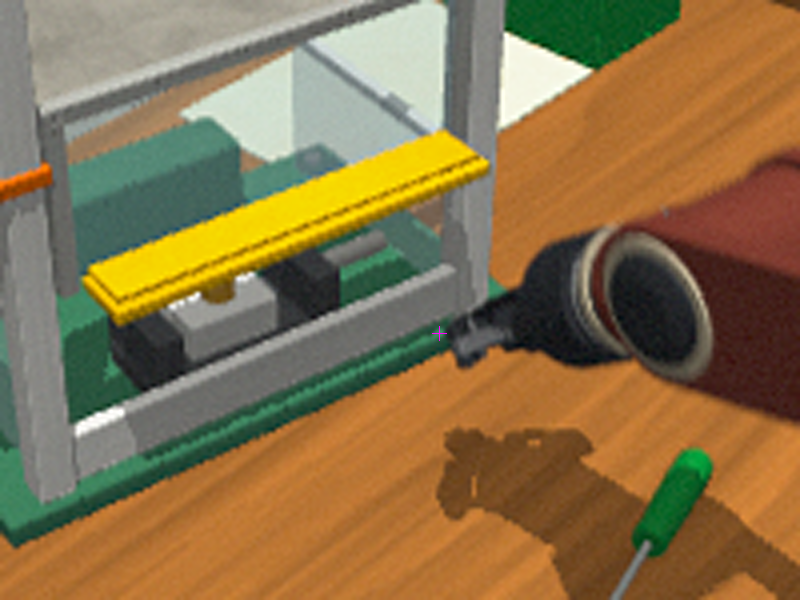

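View pics/top2.png

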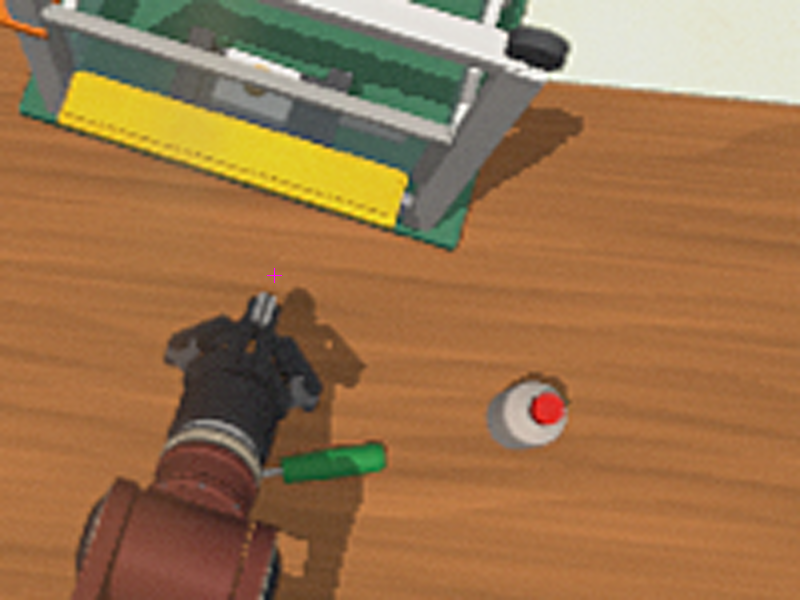

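The side view shows the true tip at crop (450,330), about 25 mm behind the reported TCP (marked at (440,332)) along the finger. The top view shows the tip at (265,295), in front of the lip and clear of everything. I'll go in under the lip.

Call:
{"op": "move_arm", "data": {
  "plan": [
    [[0.104,-0.011,0.13,0,0,0,1],[0.104,-0.011,0.13,0,0,0,1],[0.104,-0.011,0.13,0,0,0,1],[0.104,-0.011,0.13,0,0,0,1],[0,0,0,0,0,0,1],[0.038,0,-0.032,0,0,0,1],[0.038,0,-0.032,0,0,0,1],[0.038,0,-0.032,0,0,0,1],[0,0,0,0,0,0,1],[0,0,0,0,0,0,1]]
  ]
}}

```text
time: 16.95
tool_pos: [0.6376, -0.0555, 0.1294]
tool_rot: [0.046, 0.902, -0.099, 0.418]
contact_force: [0.3, 0.2, -0.4]
gripper_width: 0.0
grasp_force: 0.0
```

```bash
python3 st.py; python3 - <<'E'
from h import *
f=grab('side'); cv2.imwrite('pics/c3.png',cv2.resize(f['pixels'][130:280,190:390],None,fx=4,fy=4,interpolation=cv2.INTER_CUBIC))
E
```

```text
16.95 q [-0.194 -0.294  2.254 -0.059  0.315  1.642] p [ 0.6376 -0.0555  0.1294] F [ 0.3  0.2 -0.4] w 0.0003966125092150899
[[0.632, -0.217, 0.744], [-0.14, -0.976, -0.165], [0.762, -0.0, -0.647]]
```

View pics/c3.png

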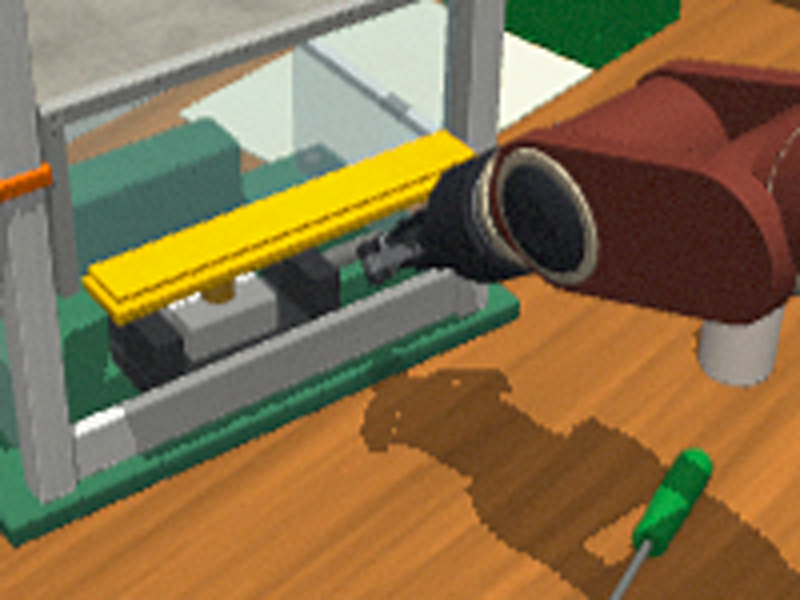

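The fingertip is under the lip's front edge at about crop (370,240), and the knuckles are clear in front of it. Now I'll lift slowly.

Call:
{"op": "move_arm", "data": {
  "plan": [
    [[0.016,0,-0.0136,0,0,0,1],[0.016,0,-0.0136,0,0,0,1],[0.016,0,-0.0136,0,0,0,1],[0.016,0,-0.0136,0,0,0,1],[0.016,0,-0.0136,0,0,0,1],[0.016,0,-0.0136,0,0,0,1],[0.016,0,-0.0136,0,0,0,1],[0.016,0,-0.0136,0,0,0,1],[0.016,0,-0.0136,0,0,0,1],[0.016,0,-0.0136,0,0,0,1]]
  ]
}}

```text
time: 18.25
tool_pos: [0.6372, -0.0554, 0.1539]
tool_rot: [0.046, 0.902, -0.099, 0.417]
contact_force: [-4.0, 0.4, -2.6]
gripper_width: -0.003
grasp_force: 2.1
```

```bash
cat > lip.py <<'E'
from h import *
for n in('side','top'):
    f=grab(n); W=world(f); hsv=cv2.cvtColor(f['pixels'],cv2.COLOR_BGR2HSV)
    m=(cv2.inRange(hsv,(20,120,90),(34,255,255))>0)&(W[...,0]>.57)&(W[...,0]<.73)&(abs(W[...,1])<.16)&(W[...,2]>.16)
    m=cv2.erode(m.astype(np.uint8),np.ones((3,3)))>0; P=W[m]
    # tread/ledge plane heights: tread = points set well behind front edge
    h=np.array([.977,-.215]); s=(P[:,:2]-[.648,0])@h; T=P[(s>-.008)&(s<.018)]
    o=(cv2.inRange(hsv,(5,180,150),(14,255,255))>0)&(W[...,2]>.24)&(W[...,2]<.31)&(W[...,0]>.6)&(W[...,0]<.8)&(W[...,1]>.1)&(W[...,1]<.3)
    o=cv2.erode(o.astype(np.uint8),np.ones((3,3)))>0
    print(n,'tread z',np.median(T[:,2]).round(4),len(T),'marker top z',np.median(W[o][:,2]).round(4),o.sum())
E
python3 st.py; python3 lip.py
```

```text
18.25 q [-0.194 -0.337  2.24  -0.05   0.374  1.633] p [ 0.6372 -0.0554  0.1539] F [-4.   0.4 -2.6] w -0.0032839746336290913
[[0.633, -0.216, 0.743], [-0.14, -0.976, -0.165], [0.761, 0.0, -0.648]]
side tread z 0.2029 542 marker top z nan 0
top tread z 0.2017 663 marker top z 0.2725 66
  return _methods._mean(a, axis=axis, dtype=dtype,
  ret = ret.dtype.type(ret / rcount)
```

Call:
{"op": "move_arm", "data": {
  "plan": [
    [[0.032,0,-0.0272,0,0,0,1],[0.032,0,-0.0272,0,0,0,1],[0.032,0,-0.0272,0,0,0,1],[0.032,0,-0.0272,0,0,0,1],[0.032,0,-0.0272,0,0,0,1],[0.032,0,-0.0272,0,0,0,1],[0.032,0,-0.0272,0,0,0,1],[0.032,0,-0.0272,0,0,0,1],[0.032,0,-0.0272,0,0,0,1],[0.032,0,-0.0272,0,0,0,1]]
  ]
}}

```text
time: 19.6
tool_pos: [0.6373, -0.0554, 0.2049]
tool_rot: [0.046, 0.902, -0.099, 0.417]
contact_force: [-5.7, 1.4, -2.5]
gripper_width: 0.005
grasp_force: 2.8
```

```bash
python3 st.py; python3 lip.py 2>/dev/null
```

```text
19.6 q [-0.194 -0.409  2.201 -0.039  0.484  1.621] p [ 0.6373 -0.0554  0.2049] F [-5.7  1.4 -2.5] w 0.004869532121186785
[[0.633, -0.216, 0.744], [-0.14, -0.976, -0.165], [0.762, 0.0, -0.648]]
side tread z 0.254 557 marker top z nan 0
top tread z 0.253 723 marker top z 0.2726 65
```

Call:
{"op": "move_arm", "data": {
  "plan": [
    [[0.0155,0,-0.0132,0,0,0,1],[0.0155,0,-0.0132,0,0,0,1],[0.0155,0,-0.0132,0,0,0,1],[0.0155,0,-0.0132,0,0,0,1],[0.0155,0,-0.0132,0,0,0,1],[0.0155,0,-0.0132,0,0,0,1],[0.0155,0,-0.0132,0,0,0,1],[0.0155,0,-0.0132,0,0,0,1],[0.0155,0,-0.0132,0,0,0,1],[0,0,0,0,0,0,1]]
  ]
}}

```text
time: 20.95
tool_pos: [0.6377, -0.0555, 0.2277]
tool_rot: [0.046, 0.902, -0.099, 0.418]
contact_force: [-5.9, 1.3, -1.2]
gripper_width: 0.003
grasp_force: 2.6
```

```bash
python3 st.py; python3 lip.py 2>/dev/null
```

```text
20.95 q [-0.194 -0.434  2.18  -0.036  0.529  1.618] p [ 0.6377 -0.0555  0.2277] F [-5.9  1.3 -1.2] w 0.003347658495812334
[[0.631, -0.216, 0.745], [-0.14, -0.976, -0.165], [0.763, -0.0, -0.647]]
side tread z 0.277 562 marker top z nan 0
top tread z 0.275 745 marker top z 0.2724 64
```

Call:
{"op": "move_arm", "data": {
  "plan": [
    [[-0.064,0,0.054,0,0,0,1],[-0.064,0,0.054,0,0,0,1],[-0.064,0,0.054,0,0,0,1],[-0.108,0,-0.127,0,0,0,1],[-0.108,0,-0.127,0,0,0,1],[-0.108,0,-0.127,0,0,0,1],[-0.108,0,-0.127,0,0,0,1],[-0.108,0,-0.127,0,0,0,1],[0,0,0,0,0,0,1],[0,0,0,0,0,0,1]]
  ]
}}

```text
time: 22.3
tool_pos: [0.5404, -0.034, 0.1971]
tool_rot: [0.046, 0.902, -0.099, 0.418]
contact_force: [-0.2, 0.0, -0.2]
gripper_width: 0.001
grasp_force: 0.0
```

```bash
python3 st.py; python3 lip.py 2>/dev/null; python3 - <<'E'
from h import *
f=grab('side'); cv2.imwrite('pics/end.png',cv2.resize(f['pixels'],(800,600)))
W=world(f); hsv=cv2.cvtColor(f['pixels'],cv2.COLOR_BGR2HSV)
for a,b,c in(((0,150,80),(8,255,255),(.458,.299,.07)),((5,180,150),(14,255,255),(.72,.18,.27)),((40,80,40),(85,255,255),(.412,-.106,.024)),((0,150,80),(8,255,255),(.47,-.27,.13))):
    m=(cv2.inRange(hsv,a,b)>0)&(np.linalg.norm(W-c,axis=-1)<.06); print(m.sum(),np.median(W[m],0).round(4) if m.any() else '')
E
```

```text
22.3 q [-0.187 -0.755  2.424 -0.043  0.605  1.626] p [ 0.5404 -0.034   0.1971] F [-0.2  0.  -0.2] w 0.0010641797689373235
[[0.631, -0.217, 0.745], [-0.14, -0.976, -0.165], [0.763, -0.0, -0.646]]
side tread z 0.2771 588 marker top z nan 0
top tread z 0.2752 759 marker top z 0.2731 63
250 [0.4558 0.3    0.0719]
102 [0.7096 0.1811 0.2724]
260 [ 0.4123 -0.1084  0.0237]
0
```

View pics/end.png

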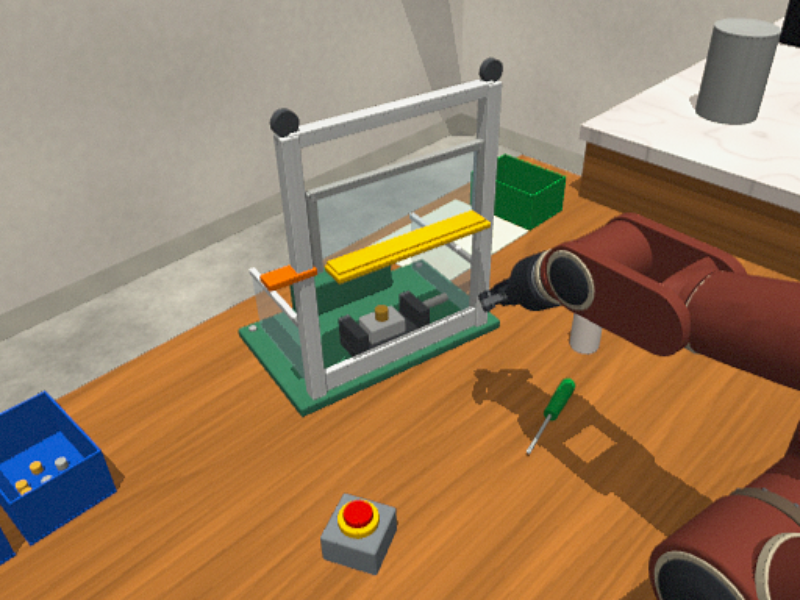

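The lip is level with the marker, the button is back up at 0.072, the screwdriver at (553,410) hasn't moved, and the hand is clear of everything. I'll hand the job in.

```bash
python3 -c "
from plant import manip
print(manip.job_done())"
```

```text
the job is handed in; nothing more can be done
None
```

The job is handed in, verdict not shown: I pressed the stop button fully, then raised the window until the lip was level with the marker (about 2 mm by camera), and took the hand clear at 22 s with the button back up.

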